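Put the reference weight away and shut its drawer

ROBOT

A 6-joint arm with a two-finger parallel gripper is mounted at the origin on a cart in front of the work surface, level with it; the furniture and walls round the work are solid. World frame = base frame: x ahead of the robot, y to its left, z up, the work surface at z = 0. Lengths are in m, angles in degrees, forces in N, time in s.
With the tool pointing down it reaches from about 0.35 to 0.725 m from the base axis. Payload 4.3 kg.
Tool frame: the origin (TCP) lies midway between the tips of the shut fingers; the grasp point (between the pads) lies 19 mm behind it; z points along the fingers, y is the line along which they close (so a half turn about z gives the same grasp; the last joint's range is limited). The gripper opens to 85 mm and grips with 20 to 120 N. Pads are 22 mm wide; open, the fingers measure 114 mm over their backs; the gripper's body (76 mm by 85 mm) begins 54 mm behind the grasp point. The pads swing forward as they close: fully open they stand 13 mm farther back than shut.
Start: joints at [57.049, 21.618, 4.641, 73.018, 0, 83.68], TCP at [0.258, 0.514, 0.231] pointing down, gripper open.
Joint ranges: [-156.06, 156.06], [-48.1, 94.91], [-58.44, 69.94], [-101.28, 121.22], [-78.64, 73.56], [-180, 180]. Speed limits (degrees/s): [147.25, 147.25, 180, 180, 180, 180].

INTERFACE

Orientations are given as a 3x3 rotation matrix whose columns are the frame's x, y, z axes.
In Python, from cell import r gives the robot as it stands.
- The arm moves only by the tool send_rows, never from a script. Its argument "commands" is text: rows parted by semicolons, each of 7 numbers parted by spaces: the shift along the tool's x, y, z in m, then the turn, a rotation vector about the tool's x, y, z in degrees, then the finger opening in m, from 0 to 0.0854. A call has 1 to 8 rows; each row is the pose to reach, as a shift and turn from the pose commanded when the call began, along the tool's axes at that moment; what a row does not reach only later rows make up. A row lasts 1/12 s, in which the tool goes at most 41.7 mm and 7.16 degrees, less where a joint would pass 70% of its speed; a pose out of reach is approached as far as the arm can. A call with a gripper value outside its range is refused whole. The fingers move at their own pace and stop on an object; "grip_force" is the grip in N (left out, the last holds). Time passes only in rows, so rows that repeat a pose let the fingers close. It gives the time, the measured TCP pose, the force, the opening and the grip force at its end, in the units of the state.
- r.get_state(): the state, without advancing time (a new reading comes with each control period).
- r.capture(name): name is "scene" or "side" or "wrist"; returns a dict with "color" (420x560x3 uint8, red, green, blue), "K" (3x3 intrinsics, pixels), "rvec" (rotation vector, rad) and "tvec" (3), from world to camera coordinates, as OpenCV has them; the wrist camera has in their place "mount" (4x4, takes a point from camera to tool coordinates, whose origin is the TCP and whose axes are the flange's). Camera axes: x right, y down, z forward; pixel columns grow to the right and rows downward; lengths in m; the calibration is good to about 2 mm. The wrist camera is an equidistant fisheye: a pixel r from the principal point sees the ray r / f radians off the axis. A picture is of the moment at which its call begins: read the wrist's pose just before it. There is no depth.
- r.hand_in(): hands the job in; it is judged then, once.
Trained networks look in a picture, given as the dict that the camera call returned (one of the last four; its "shot" number tells which), for a name from the list of things; names that differ only in an ending like _2 or _b are one class to them, and where a whole thing is asked for, a point or a joint stands for the part that bears it (a point fixed in the world has none). Each returns a list of dicts, best first, with "conf" (0 to 1); they miss things now and then, are a little off and sometimes report something else, mostly with a low value. They report only what shows in the picture. A call takes as long as a camera call. They do not tell look-alikes from the thing itself.
- r.spot_in(picture, label): "position" ([x, y, z] in m, in the coordinates of the camera as it stood for that picture, good to about 4 mm: the middle of the surface that is visible of it).
- r.trace(picture, label): "mask" (420x560 bool, what is visible of it).
The state is a dict: "time_s": time; "joints": joint angles; "qd": joint speeds; "tau": joint torques, N m; "position": TCP position; "ee_rot": TCP orientation; "wrist_force": force on the tool from outside, world axes, zero at the start; "torque": the same for the moment, N m; "grip_width": finger opening in m; "gripper_force": force on a finger pad.
Only numpy, scipy, OpenCV 4.12 (cv2) and the standard library are available. Lean on these libraries where they do the work, as an engineer would, in place of code of your own. Each camera call takes 0.05 s, during which the arm holds its last target. There are 200 camera calls.

TASK

Take the larger of the two steel knob weights, stand it upright on the floor of the open drawer of the small blue drawer box without dropping it, let go, and then push the drawer fully shut. Leave the smaller knob weight where it stands.

Things in the scene. Friction and masses are not known exactly. Their poses are not given: they have to be found in the camera images.
- ref_weight_0: larger steel knob weight, loose, upright on the bench, 34 mm in diameter, 48 mm tall, 0.14 to 0.28 kg. Origin at the centre of its underside, z up. Its straight cylinder (0 to 29 mm high, 34 mm across) is the place to grip it, at any yaw; above that it narrows to a round knob. Its neighbours (a smaller weight, a plain aluminium cylinder, a brass adaptor) stand 80 mm or more away, axis to axis.
- ref_weight_1: the smaller steel knob weight of the same shape, 26 mm in diameter and 42 mm tall, loose on the bench; leave it alone. Origin at the centre of its underside.
- weight_box_drawer0 (a joint): drawer of the blue drawer box with a white front (220 mm deep, 200 wide, 95 high, fixed). In m: 0 fully shut; starts 0.115 to 0.145 (J) open, stays where left, slides lightly (1 N). Handle: round steel bar 11 mm thick along y, 110 mm long, its middle at [-56, 0, +35] mm in the frame of drawer_front (57 mm above the bench), 35 mm before the white panel; push on bar or panel to shut it.
- drawer_front (a point): point on the drawer's inner floor (22 mm above the bench), at the middle of its front wall's inner face; moves with the drawer. x points level into the box (shutting direction), z up. Inside: x 0 to 175 mm, y -79 to +79 mm; side walls rise 51 mm, the front panel 60 mm above this point. Floor open from above: x from 0 to J - 6 mm; beyond it the box covers it. Panel's outer face: x = -21 mm.
Things that resemble listed ones, but are neither listed nor needed, are in the scene too. Leave any orange or purple look-alike of the ref_weight_0 alone.

How it is judged (in metres and radians):
On the way:
1. the larger weight stands upright and released on the floor of the drawer, which is still at least 50 mm open (x of ref_weight_0 in the frame of drawer_front between 0.005 and 0.17 m and y of ref_weight_0 in the frame of drawer_front between -0.07 and 0.07 m and z of ref_weight_0 in the frame of drawer_front between -0.005 and 0.008 m and angle between ref_weight_0's own z axis and vertical below 0.26 rad and value of joint weight_box_drawer0 above 0.05 m and contact force between the fingers and ref_weight_0 below 0.2 N), for 0.2 s.
At the end, for the whole second after the job is handed in: The drawer is shut to within 10 mm, and the larger weight is at rest upright (within 15 degrees) on the drawer's floor, inside its walls (x of ref_weight_0 in the frame of drawer_front between 0.005 and 0.17 m and y of ref_weight_0 in the frame of drawer_front between -0.07 and 0.07 m and z of ref_weight_0 in the frame of drawer_front between -0.005 and 0.008 m and angle between ref_weight_0's own z axis and vertical below 0.26 rad and value of joint weight_box_drawer0 below 0.01 m and linear speed of ref_weight_0 below 0.02 m/s); the robot touches nothing.
It fails at once if the smaller weight moved by more than 30 mm (distance of ref_weight_1 from where it was at the start of the episode above 0.03 m).
It fails at once if the larger weight dropped (untouched by the fingers and faster than 0.8 m/s, a fall of over 30 mm) (contact force between the fingers and ref_weight_0 below 0.1 N and linear speed of ref_weight_0 above 0.8 m/s).
It also fails if it takes over 48 s, if anything falls off the work surface, if the arm or the gripper's body presses on something with over 40 N, if the wrist force passes 120 N, or if a joint passes its speed limit or range.

## Working session

There is one attempt and no reset: what is moved stays moved. The work goes in short steps, Python scripts to look and compute and a tool call to move; the robot and the scene stay as the last step left them, time stands still between calls to the robot, and variables do not carry over. Pictures are saved under pics/ and viewed, at most 10 in all, crops included, and the job is handed in when it is done.

Besides the shell and the picture viewer there is one more tool, called by a JSON object that holds its "api" and its "payload". send_rows: Moves the arm, as the interface text tells. Its arguments: {"type":"object","properties":{"commands":{"type":"string"},"grip_force":{"type":"number"}},"required":["commands"]}

```bash
mkdir -p pics; cat > h.py <<'E'
import numpy as np, cv2
from cell import r
def w(p,c):
    R=cv2.Rodrigues(np.array(c["rvec"],float))[0]; return R.T@(np.array(p)-np.array(c["tvec"]).ravel())
def px(P,c):
    return cv2.projectPoints(np.array([P],float),np.array(c["rvec"],float),np.array(c["tvec"],float),np.array(c["K"],float),None)[0].ravel()
def ray(uv,c,z):
    R=cv2.Rodrigues(np.array(c["rvec"],float))[0]; o=-R.T@np.array(c["tvec"]).ravel()
    d=R.T@np.linalg.inv(c["K"])@[uv[0],uv[1],1]; return o+d*(z-o[2])/d[2]
def save(n,c): cv2.imwrite("pics/"+n,c["color"][:,:,::-1])
E
python3 - <<'E'
from h import *
np.set_printoptions(precision=3,suppress=True)
s=r.get_state();print(s["time_s"],s["position"],s["ee_rot"])
ims=[]
for n in("scene","side"):
    c=r.capture(n);ims.append(c["color"])
    for l in("ref_weight_0","ref_weight_1","weight_box_drawer0","drawer_front"):
        for d in r.spot_in(c,l)[:6]:
            P=w(d["position"],c);print(n,l,round(d["conf"],2),P,px(P,c))
    save(n+".png",c)
E
```

```text
0.0 [0.257 0.513 0.23 ] [[-0.894  0.448 -0.001]
 [ 0.448  0.894 -0.002]
 [ 0.    -0.002 -1.   ]]
scene ref_weight_0 0.68 [ 0.458 -0.189  0.032] [308.519 282.305]
scene ref_weight_0 0.61 [ 0.398 -0.243  0.037] [323.218 312.863]
scene ref_weight_0 0.61 [ 0.392 -0.148  0.028] [273.027 299.199]
scene ref_weight_0 0.52 [ 0.6   -0.322  0.019] [394.737 265.636]
scene ref_weight_1 0.68 [ 0.458 -0.189  0.032] [308.519 282.305]
scene ref_weight_1 0.61 [ 0.398 -0.243  0.037] [323.218 312.863]
scene ref_weight_1 0.61 [ 0.392 -0.148  0.028] [273.027 299.199]
scene ref_weight_1 0.52 [ 0.6   -0.322  0.019] [394.737 265.636]
scene weight_box_drawer0 0.57 [0.559 0.111 0.047] [210.485 208.698]
scene drawer_front 0.9 [0.572 0.113 0.047] [213.195 205.857]
side ref_weight_0 0.86 [ 0.401 -0.252  0.03 ] [253.742 284.822]
side ref_weight_0 0.7 [ 0.461 -0.192  0.029] [265.985 259.491]
side ref_weight_0 0.6 [ 0.391 -0.152  0.034] [229.655 258.303]
side ref_weight_0 0.48 [ 0.598 -0.319  0.027] [349.85  272.249]
side ref_weight_1 0.86 [ 0.401 -0.252  0.03 ] [253.742 284.822]
side ref_weight_1 0.7 [ 0.461 -0.192  0.029] [265.985 259.491]
side ref_weight_1 0.6 [ 0.391 -0.152  0.034] [229.655 258.303]
side ref_weight_1 0.48 [ 0.598 -0.319  0.027] [349.85  272.249]
side weight_box_drawer0 0.76 [0.572 0.119 0.047] [249.094 181.625]
side drawer_front 0.7 [0.572 0.124 0.043] [248.211 182.068]
```

View pics/scene.png

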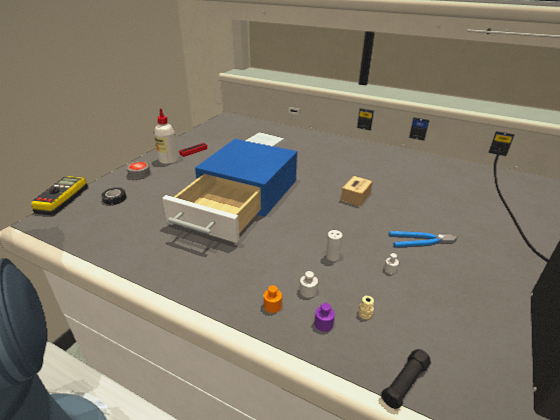

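View pics/side.png

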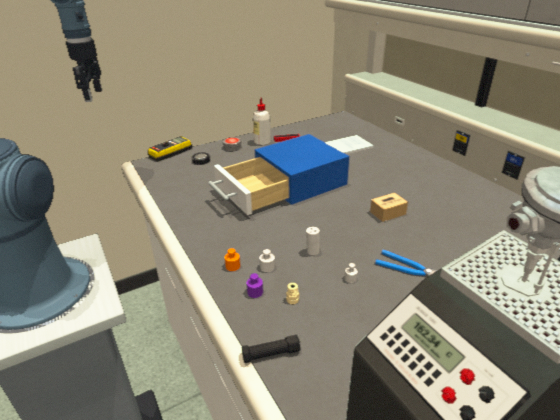

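Candidates in the scene picture: steel at (308,285), orange at (273,300), purple at (324,318), and small steel at (391,264). The steel one at (308,285) fits as ref_weight_0: it's the larger of the two steel weights. I'll confirm it with a crop.

```bash
python3 - <<'E'
from h import *
np.set_printoptions(precision=4,suppress=True)
cs={n:r.capture(n) for n in("scene","side")}
a=cs["scene"]["color"]
A=cv2.resize(a[230:350,240:430],None,fx=4,fy=4,interpolation=cv2.INTER_CUBIC)[:290]
A=cv2.resize(a[240:340,250:410],(480,300),interpolation=cv2.INTER_CUBIC)
B=cv2.resize(a[165:245,155:275],(450,300),interpolation=cv2.INTER_CUBIC)
b=cs["side"]["color"]
C=cv2.resize(b[150:215,200:300],(461,300),interpolation=cv2.INTER_CUBIC)
cv2.imwrite("pics/crop1.png",A[:,:,::-1])
cv2.imwrite("pics/crop2.png",np.vstack([cv2.resize(B,(675,300*675//450))[:,:],]) [:,:,::-1])
# cylinder pose by silhouette mask: base-of-weight fit
for n,c in cs.items():
    for d in r.trace(c,"ref_weight_0")[:6]:
        m=d["mask"];ys,xs=np.nonzero(m)
        print(n,round(d["conf"],2),xs.min(),xs.max(),ys.min(),ys.max(),"mean rgb",c["color"][m].mean(0))
        col=c["color"][m].astype(float).mean(0)
        if col.max()-col.min()<30:
            # match projected model silhouette (stack of discs) for both sizes
            from scipy.optimize import minimize
            t=np.linspace(0,2*np.pi,24,endpoint=False)
            for D,H in((.034,.048),(.026,.042)):
                z=np.r_[np.linspace(0,.6*H,5)];rr=np.full(5,D/2)
                kr=D*.28; z=np.r_[z,H-kr+kr*np.sin(np.linspace(-.5,1.5,6))];rr=np.r_[rr,kr*np.cos(np.linspace(-.5,1.5,6))]
                P0=np.concatenate([np.c_[q*np.cos(t),q*np.sin(t),0*t+h] for q,h in zip(rr,z)])
                R=np.array(c["rvec"],float)
                def bb(p):
                    u=cv2.projectPoints(P0+[p[0],p[1],0],R,np.array(c["tvec"],float),np.array(c["K"],float),None)[0][:,0]
                    return np.r_[u.min(0),u.max(0)]
                obs=np.r_[xs.min()-.0,ys.min(),xs.max()+1,ys.max()+1]
                g=ray((xs.mean(),ys.mean()),c,.02)
                o=minimize(lambda p:((bb(p)-obs)**2).sum(),g[:2],method="Nelder-Mead",options=dict(xatol=1e-5,fatol=1e-5))
                print("   D",D,o.x,"cost",o.fun,"res",bb(o.x)-obs)
print(ray((166,199),cs["scene"],.082),ray((238,222),cs["scene"],.082))
E
```

```text
scene 0.77 264 281 285 312 mean rgb [191.1    102.139   12.3171]
scene 0.58 300 317 271 296 mean rgb [170.7918 161.4521 145.8767]
   D 0.034 [ 0.4684 -0.1864] cost 0.1088805939425312 res [-0.0507  0.2328  0.0486 -0.2231]
   D 0.026 [ 0.4696 -0.1861] cost 19.048717110097368 res [ 2.07    2.4075 -2.0363 -2.1958]
scene 0.57 385 398 254 273 mean rgb [163.0379 153.5166 137.8768]
   D 0.034 [ 0.6035 -0.3157] cost 22.25464959929451 res [-2.6642 -2.2012  2.5907  1.8973]
   D 0.026 [ 0.6051 -0.3158] cost 0.4926336612785482 res [-0.4848 -0.1427  0.4741  0.1119]
side 0.77 259 273 249 271 mean rgb [178.7021 169.5142 152.422 ]
   D 0.034 [ 0.4664 -0.1843] cost 0.3509570033254559 res [-0.1847  0.3819  0.1907 -0.3669]
   D 0.026 [ 0.467  -0.1827] cost 14.227694959754182 res [ 1.6018  2.2095 -1.6193 -2.0391]
side 0.63 246 261 274 297 mean rgb [114.7294  49.2739 132.2211]
[0.5017 0.1911 0.082 ] [ 0.5038 -0.0036  0.082 ]
```

View pics/crop1.png

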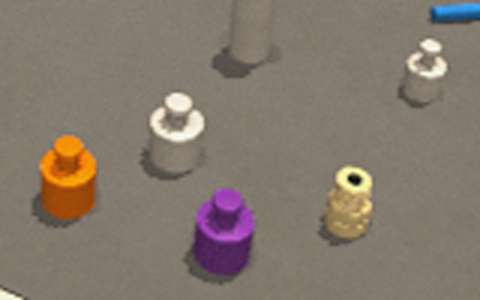

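View pics/crop2.png

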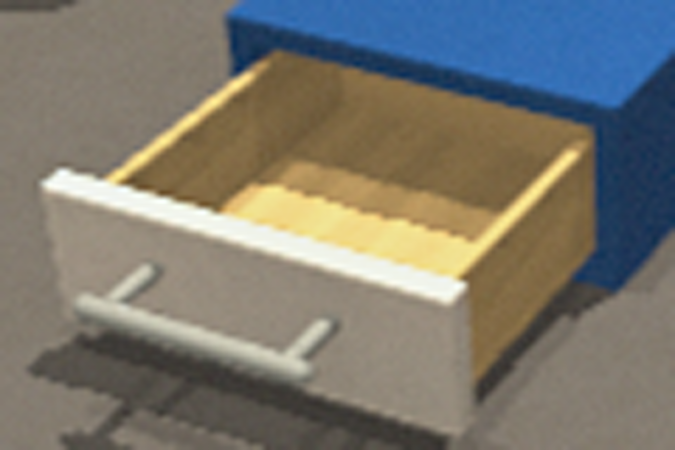

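The crop confirms that the uncoloured steel piece at crop (177,135) is a knob weight. Its silhouette fits D = 34 mm, and the other steel piece fits 26 mm. Crop2 gives panel corners at scene (162.5,197.4) and (237.7,219.2), and box corners at (195.9,168.2) and (264.3,184.2).

```bash
cat >> h.py <<'E'
def shift(P,yaw_deg=None):
    s=r.get_state();R=np.array(s["ee_rot"]);print("t",s["time_s"],"pos",np.round(s["position"],4),"shift",np.round(R.T@(np.array(P)-s["position"]),4))
    if yaw_deg is not None:
        a=np.radians(yaw_deg);G=np.array([[np.cos(a),np.sin(a),0],[np.sin(a),-np.cos(a),0],[0,0,-1.]])
        print("turn",np.round(np.degrees(cv2.Rodrigues(R.T@G)[0].ravel()),2))
E
python3 - <<'E'
from h import *
np.set_printoptions(precision=4,suppress=True)
c=r.capture("scene")
for n,u,z in(("FL",(162.5,197.4),.082),("FR",(237.7,219.2),.082),("BL",(165.7,194.9),.082),("BR",(238.2,215.1),.082),("boxL",(195.9,168.2),.095),("boxR",(264.3,184.2),.095),("hL",(169,220),.057),("hR",(209,231),.057),("alu base",(333,259),0),("brass base",(366,317),0)):
    print(n,ray(u,c,z))
shift([.467,-.185,.20],180)
E
```

```text
FL [0.5032 0.203  0.082 ]
FR [0.5121 0.0025 0.082 ]
BL [0.5152 0.2039 0.082 ]
BR [0.5256 0.0098 0.082 ]
boxL [0.6367 0.2078 0.095 ]
boxR [0.649  0.0141 0.095 ]
hL [0.4658 0.1561 0.057 ]
hR [0.475  0.0533 0.057 ]
alu base [ 0.5795 -0.1957  0.    ]
brass base [ 0.4571 -0.3067  0.    ]
t 0.75 pos [0.2577 0.514  0.2314] shift [-0.5004 -0.5311  0.0313]
turn [  0.01   0.   -26.63]
```

{"api": "send_rows", "payload": {"commands": "-0.06 -0.065 0.004 0 0 -5 0.07;-0.12 -0.13 0.008 0 0 -10 0.07;-0.18 -0.19 0.01 0 0 -15 0.07;-0.24 -0.25 0.015 0 0 -20 0.07;-0.24 -0.25 0.015 0 0 -25 0.07;-0.24 -0.25 0.015 0 0 -29.6 0.07;-0.24 -0.25 0.015 0 0 -29.6 0.07;-0.24 -0.25 0.015 0 0 -29.6 0.07"}}

```text
time_s: 1.42
position: [0.3563, 0.1941, 0.2171]
ee_rot: [[-0.999, -0.053, 0.001], [-0.053, 0.999, 0.0], [-0.001, 0.0, -1.0]]
wrist_force: [1.5, -0.6, 0.8]
grip_width: 0.0699
gripper_force: 0.0
```

```bash
python3 -c "
from h import *
shift([.467,-.185,.17],183)"
```

```text
t 1.4167 pos [0.3563 0.1941 0.2171] shift [-0.0906 -0.3844  0.0471]
turn [0.02 0.06 0.02]
```

{"api": "send_rows", "payload": {"commands": "-0.008 -0.04 0.004 0 0 0 0.07;-0.017 -0.08 0.009 0 0 0 0.07;-0.025 -0.12 0.014 0 0 0 0.07;-0.034 -0.16 0.018 0 0 0 0.07;-0.043 -0.2 0.023 0 0 0 0.07;-0.051 -0.23 0.027 0 0 0 0.07;-0.058 -0.26 0.03 0 0 0 0.07;-0.064 -0.28 0.034 0 0 0 0.07"}}

```text
time_s: 2.08
position: [0.4353, -0.0833, 0.183]
ee_rot: [[-0.999, -0.049, 0.001], [-0.049, 0.999, -0.001], [-0.001, -0.001, -1.0]]
wrist_force: [0.6, -0.2, 0.1]
grip_width: 0.0699
gripper_force: 0.0
```

{"api": "send_rows", "payload": {"commands": "-0.01 -0.035 0.004 0 0 0 0.07;-0.018 -0.07 0.008 0 0 0 0.07;-0.025 -0.095 0.012 0 0 0 0.07;-0.026 -0.104 0.013 0 0 0 0.07;-0.026 -0.104 0.013 0 0 0 0.07;-0.026 -0.104 0.013 0 0 0 0.07"}}

```text
time_s: 2.58
position: [0.4654, -0.1824, 0.1698]
ee_rot: [[-0.999, -0.051, -0.001], [-0.051, 0.999, 0.001], [0.001, 0.001, -1.0]]
wrist_force: [0.1, -0.1, 0.2]
grip_width: 0.07
gripper_force: 0.0
```

```bash
cat >> h.py <<'E'
def wpx(P,c,s):
    T=np.array(c["mount"]);pt=np.array(s["ee_rot"]).T@(np.array(P)-s["position"]);q=T[:3,:3].T@(pt-T[:3,3])
    th=np.arctan2(np.hypot(q[0],q[1]),q[2]);ph=np.arctan2(q[1],q[0]);K=np.array(c["K"])
    return np.array([K[0,2]+K[0,0]*th*np.cos(ph),K[1,2]+K[1,1]*th*np.sin(ph)])
def wray(uv,c,s,z):
    K=np.array(c["K"]);a=(uv[0]-K[0,2])/K[0,0];b=(uv[1]-K[1,2])/K[1,1];th=np.hypot(a,b)
    d=np.array([np.sin(th)*a/th,np.sin(th)*b/th,np.cos(th)]);T=np.array(c["mount"]);R=np.array(s["ee_rot"])
    d=R@T[:3,:3]@d;o=R@T[:3,3]+s["position"];return o+d*(z-o[2])/d[2]
def wpos(p,c,s):
    T=np.array(c["mount"]);return np.array(s["ee_rot"])@(T[:3,:3]@p+T[:3,3])+s["position"]
E
python3 - <<'E'
from h import *
np.set_printoptions(precision=4,suppress=True)
s=r.get_state();c=r.capture("wrist")
for d in r.spot_in(c,"ref_weight_0")[:5]: print(d["conf"],wpos(d["position"],c,s))
for d in r.trace(c,"ref_weight_0")[:5]:
    m=d["mask"].astype(np.uint8);ys,xs=np.nonzero(m);print(d["conf"],xs.min(),xs.max(),ys.min(),ys.max(),wray((xs.mean(),ys.mean()),c,s,.027),c["color"][m>0].mean(0))
print(wpx([.467,-.185,.029],c,s),wpx([.467,-.185,.0],c,s))
shift([.467,-.185,.17],183)
save("w1.png",c)
E
```

```text
0.93 [ 0.4624 -0.1869  0.0313]
0.9 [ 0.4042 -0.239   0.0315]
0.73 [ 0.3999 -0.1469  0.0326]
0.56 [ 0.5926 -0.3149  0.0228]
0.9 192 233 107 144 [ 0.4041 -0.2428  0.027 ] [122.9853  65.8666 130.1964]
0.82 255 290 170 211 [ 0.462  -0.1872  0.027 ] [189.5628 179.5168 165.292 ]
0.82 305 345 106 143 [ 0.3984 -0.1441  0.027 ] [178.9959 101.4971  52.371 ]
0.54 147 166 287 308 [ 0.589  -0.3117  0.027 ] [147.4784 138.4281 126.2734]
[274.8349 196.7704] [275.1996 188.5056]
t 2.7333 pos [ 0.4655 -0.1814  0.1701] shift [-0.0013 -0.0037  0.0001]
turn [ 0.04 -0.01  0.06]
```

View pics/w1.png

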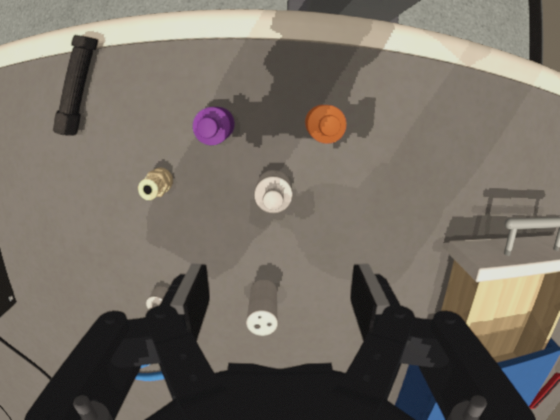

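The wrist picture shows the steel weight at (273,195), within 2 px of the prediction. Purple is at (212,125), orange at (327,124) and the aluminium cylinder at (262,320), all clear of the fingers. Descending.

{"api": "send_rows", "payload": {"commands": "0.001 -0.0045 0.03 0 0 0 0.07;0.001 -0.0045 0.065 0 0 0 0.07;0.001 -0.0045 0.1 0 0 0 0.07;0.001 -0.0045 0.13 0 0 0 0.07;0.001 -0.0045 0.15 0 0 0 0.07;0.001 -0.0045 0.16 0 0 0 0.07;0.001 -0.0045 0.167 0 0 0 0.07;0.001 -0.0045 0.167 0 0 0 0.07"}}

```text
time_s: 3.4
position: [0.4648, -0.1866, 0.0025]
ee_rot: [[-0.999, -0.053, -0.001], [-0.053, 0.999, 0.001], [0.001, 0.001, -1.0]]
wrist_force: [-0.5, 1.4, 0.2]
grip_width: 0.0701
gripper_force: 0.0
```

{"api": "send_rows", "payload": {"commands": "0 0 0 0 0 0 0.02;0 0 0 0 0 0 0.02;0 0 0 0 0 0 0.02;0 0 0 0 0 0 0.02;0 0 0 0 0 0 0.02;0 0 0 0 0 0 0.02;0 0 0 0 0 0 0.02;0 0 0 0 0 0 0.02", "grip_force": 50}}

```text
time_s: 4.07
position: [0.4665, -0.1882, 0.0045]
ee_rot: [[-0.999, -0.052, 0.003], [-0.052, 0.999, -0.001], [-0.003, -0.001, -1.0]]
wrist_force: [-1.8, 0.9, 6.5]
grip_width: 0.0324
gripper_force: 49.6
```

{"api": "send_rows", "payload": {"commands": "0 0 -0.02 0 0 0 0.02;0 0 -0.05 0 0 0 0.02;0 0 -0.08 0 0 0 0.02;0 0 -0.11 0 0 0 0.02;0 0 -0.14 0 0 0 0.02;0 0 -0.17 0 0 0 0.02;0 0 -0.19 0 0 0 0.02;0 0 -0.19 0 0 0 0.02"}}

```text
time_s: 4.73
position: [0.4678, -0.189, 0.1981]
ee_rot: [[-0.999, -0.052, 0.008], [-0.052, 0.999, -0.004], [-0.008, -0.005, -1.0]]
wrist_force: [0.2, -0.2, -1.6]
grip_width: 0.0321
gripper_force: 50.6
```

```bash
python3 - <<'E'
from h import *
np.set_printoptions(precision=4,suppress=True)
print(r.get_state()["wrist_force"],r.get_state()["grip_width"])
shift([.579,.107,.19],183)
s=r.get_state();c=r.capture("wrist");save("w2.png",c)
print([ (d["conf"],wpos(d["position"],c,s)) for d in r.spot_in(c,"ref_weight_0")[:2]])
E
```

```text
[ 0.1621 -0.231  -1.6288] 0.032089899230791745
t 4.7333 pos [ 0.4678 -0.189   0.1981] shift [-0.1262  0.2899  0.0077]
turn [-0.28  0.45 -0.04]
[(0.79, array([ 0.3972, -0.147 ,  0.0304])), (0.78, array([ 0.4016, -0.2371,  0.0324]))]
```

View pics/w2.png

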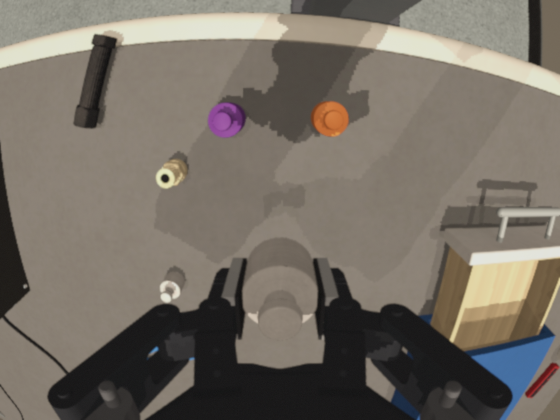

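The weight is held upright between the pads at (280,290), with the drawer on the right. I'll carry it above the drawer.

{"api": "send_rows", "payload": {"commands": "-0.008 0.018 0 0 0 0 0.02;-0.023 0.053 0.001 0 0 0 0.02;-0.038 0.088 0.002 -0.3 0.4 0 0.02;-0.053 0.123 0.003 -0.3 0.4 0 0.02;-0.068 0.158 0.004 -0.3 0.4 0 0.02;-0.083 0.193 0.005 -0.3 0.4 0 0.02;-0.095 0.22 0.006 -0.3 0.4 0 0.02;-0.105 0.245 0.007 -0.3 0.4 0 0.02"}}

```text
time_s: 5.5
position: [0.5563, 0.0648, 0.1833]
ee_rot: [[-0.999, -0.053, -0.011], [-0.053, 0.999, 0.005], [0.011, 0.006, -1.0]]
wrist_force: [0.5, -0.5, -1.9]
grip_width: 0.0323
gripper_force: 50.5
```

{"api": "send_rows", "payload": {"commands": "-0.01 0.02 0 0 0 0 0.02;-0.018 0.037 0 0 0 0 0.02;-0.021 0.045 0 0 0 0 0.02;-0.021 0.045 0 0 0 0 0.02;-0.021 0.045 0 0 0 0 0.02"}}

```text
time_s: 5.92
position: [0.5749, 0.1082, 0.1845]
ee_rot: [[-0.999, -0.052, -0.01], [-0.052, 0.999, 0.004], [0.01, 0.005, -1.0]]
wrist_force: [-1.1, -0.8, -2.1]
grip_width: 0.0324
gripper_force: 50.5
```

```bash
python3 - <<'E'
from h import *
np.set_printoptions(precision=4,suppress=True)
shift([.579,.107,.19],183)
s=r.get_state();c=r.capture("wrist");save("w3.png",c)
for n,x,y,z in(("FL",-.021,.1,.06),("FR",-.021,-.1,.06),("hand",-.056,0,.035)):
    a=np.radians(3.2);P=np.array([.529+np.cos(a)*x-np.sin(a)*y,.104+np.sin(a)*x+np.cos(a)*y,.022+z]);print(n,wpx(P,c,s))
E
```

```text
t 5.9167 pos [0.5749 0.1082 0.1845] shift [-0.004  -0.0014 -0.0055]
turn [ 0.26 -0.56 -0.01]
FL [401.5074 128.32  ]
FR [148.4225 130.034 ]
hand [274.5119  81.3508]
```

View pics/w3.png

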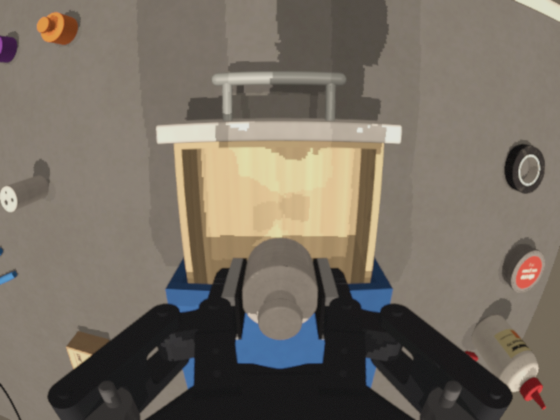

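The drawer is centred below, with panel ends at (157,126) and (401,126) and the handle at (279,78). That is within 5 px of prediction. Lowering.

{"api": "send_rows", "payload": {"commands": "0 0 0.015 0 0 0 0.02;0 0 0.045 0.3 -0.5 0 0.02;0 0 0.075 0.3 -0.5 0 0.02;0 0 0.1 0.3 -0.5 0 0.02;0 0 0.12 0.3 -0.5 0 0.02;0 0 0.135 0.3 -0.5 0 0.02;0 0 0.146 0.3 -0.5 0 0.02;0 0 0.149 0.3 -0.5 0 0.02"}}

```text
time_s: 6.63
position: [0.5729, 0.108, 0.035]
ee_rot: [[-0.999, -0.05, -0.002], [-0.05, 0.999, -0.0], [0.002, -0.0, -1.0]]
wrist_force: [-0.7, -0.7, -1.2]
grip_width: 0.0321
gripper_force: 50.5
```

{"api": "send_rows", "payload": {"commands": "0 0 0.002 0 0 0 0.02;0 0 0.004 0 0 0 0.02;0 0 0.004 0 0 0 0.02"}}

```text
time_s: 6.88
position: [0.5757, 0.1092, 0.0338]
ee_rot: [[-0.999, -0.051, 0.003], [-0.051, 0.999, 0.0], [-0.003, 0.0, -1.0]]
wrist_force: [-1.1, 0.3, -1.8]
grip_width: 0.0323
gripper_force: 50.5
```

{"api": "send_rows", "payload": {"commands": "0 0 0.002 0 0 0 0.02;0 0 0.004 0 0 0 0.02;0 0 0.004 0 0 0 0.02;0 0 0.004 0 0 0 0.02"}}

```text
time_s: 7.22
position: [0.5749, 0.1095, 0.0291]
ee_rot: [[-0.999, -0.052, 0.002], [-0.052, 0.999, 0.0], [-0.002, 0.0, -1.0]]
wrist_force: [-0.1, -0.3, -2.2]
grip_width: 0.0321
gripper_force: 50.5
```

{"api": "send_rows", "payload": {"commands": "0 0 0.001 0 0 0 0.02;0 0 0.002 0 0 0 0.02;0 0 0.002 0 0 0 0.02"}}

```text
time_s: 7.47
position: [0.5748, 0.1094, 0.0268]
ee_rot: [[-0.999, -0.052, 0.002], [-0.052, 0.999, 0.0], [-0.002, 0.0, -1.0]]
wrist_force: [0.4, -0.2, -1.9]
grip_width: 0.0323
gripper_force: 50.5
```

{"api": "send_rows", "payload": {"commands": "0 0 0.001 0 0 0 0.02;0 0 0.002 0 0 0 0.02;0 0 0.002 0 0 0 0.02"}}

```text
time_s: 7.72
position: [0.5766, 0.1095, 0.0266]
ee_rot: [[-0.999, -0.052, 0.005], [-0.052, 0.999, 0.0], [-0.005, 0.0, -1.0]]
wrist_force: [-0.1, -0.3, 4.9]
grip_width: 0.0321
gripper_force: 51.2
```

Contact with the floor. Releasing.

{"api": "send_rows", "payload": {"commands": "0 0 0 0 0 0 0.04;0 0 0 0 0 0 0.05;0 0 0 0 0 0 0.062;0 0 0 0 0 0 0.062;0 0 0 0 0 0 0.062;0 0 0 0 0 0 0.062;0 0 0 0 0 0 0.062"}}

```text
time_s: 8.3
position: [0.5748, 0.1094, 0.0249]
ee_rot: [[-0.999, -0.052, 0.002], [-0.052, 0.999, 0.0], [-0.002, 0.0, -1.0]]
wrist_force: [0.1, 0.1, 0.2]
grip_width: 0.062
gripper_force: 0.0
```

{"api": "send_rows", "payload": {"commands": "0 0 -0.01 0 0 0 0.062;0 0 -0.03 0 0 0 0.062;0 0 -0.055 0 0 0 0.062;0 0 -0.085 0 0 0 0.062;0 0 -0.115 0 0 0 0.062;0 0 -0.14 0 0 0 0.062;0 0 -0.14 0 0 0 0.062"}}

```text
time_s: 8.88
position: [0.5783, 0.1097, 0.172]
ee_rot: [[-0.999, -0.052, 0.012], [-0.052, 0.999, 0.001], [-0.013, 0.0, -1.0]]
wrist_force: [1.4, -0.1, 0.1]
grip_width: 0.0619
gripper_force: 0.0
```

```bash
python3 - <<'E'
from h import *
s=r.get_state();c=r.capture("wrist");save("w4.png",c)
shift([.40,.10,.17],183)
E
```

```text
t 8.9333 pos [0.5773 0.1096 0.1693] shift [ 0.1776 -0.0004 -0.0024]
turn [ 0.02  0.55 -0.03]
```

View pics/w4.png

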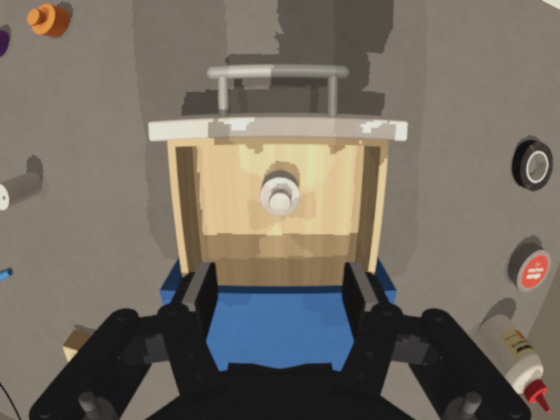

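The weight stands upright in the drawer at (280,195). Next, go in front of the handle with the fingers shut.

{"api": "send_rows", "payload": {"commands": "0.03 0 0 0 0.5 0 0.04;0.07 0 0 0 0.5 0 0.02;0.11 0 0 0 0.5 0 0;0.14 0 0 0 0.5 0 0;0.16 0 0 0 0.5 0 0;0.16 0 0 0 0.5 0 0"}}

```text
time_s: 9.43
position: [0.4088, 0.1009, 0.1634]
ee_rot: [[-0.999, -0.052, -0.013], [-0.052, 0.999, -0.001], [0.013, -0.0, -1.0]]
wrist_force: [-0.7, 1.2, -0.3]
grip_width: -0.0
gripper_force: 0.0
```

{"api": "send_rows", "payload": {"commands": "0 0 0.03 0 0 0 0;0 0 0.065 0 0 0 0;0 0 0.095 0 0 0 0;0 0 0.115 0 0 0 0;0 0 0.122 0 0 0 0;0 0 0.122 0 0 0 0"}}

```text
time_s: 9.93
position: [0.4121, 0.1008, 0.0408]
ee_rot: [[-0.999, -0.052, -0.012], [-0.052, 0.999, -0.001], [0.012, -0.0, -1.0]]
wrist_force: [-0.2, -0.5, 0.0]
grip_width: -0.0002
gripper_force: 0.0
```

{"api": "send_rows", "payload": {"commands": "-0.012 0 0 0 0 0 0;-0.024 0 0 0 0 0 0;-0.032 0 0 0 0 0 0;-0.04 0 0 0 0 0 0;-0.048 0 0 0 0 0 0;-0.057 0 0 0 0 0 0;-0.067 0 0 0 0 0 0;-0.077 0 0 0 0 0 0"}}

```text
time_s: 10.6
position: [0.4913, 0.1051, 0.0423]
ee_rot: [[-0.999, -0.052, -0.008], [-0.052, 0.999, -0.0], [0.008, 0.0, -1.0]]
wrist_force: [-3.0, 0.3, 0.9]
grip_width: 0.0002
gripper_force: 0.7
```

{"api": "send_rows", "payload": {"commands": "-0.01 0 0 0 0 0 0;-0.02 0 0 0 0 0 0;-0.03 0 0 0 0 0 0;-0.04 0 0 0 0 0 0;-0.05 0 0 0 0 0 0;-0.059 0 0 0 0 0 0;-0.066 0 0 0 0 0 0;-0.07 0 0 0 0 0 0"}}

```text
time_s: 11.27
position: [0.5619, 0.1087, 0.0417]
ee_rot: [[-0.999, -0.052, -0.006], [-0.052, 0.999, -0.0], [0.006, 0.0, -1.0]]
wrist_force: [0.2, -0.2, -0.0]
grip_width: 0.0003
gripper_force: 0.4
```

{"api": "send_rows", "payload": {"commands": "-0.004 0 0 0 0 0 0;-0.008 0 0 0 0 0 0;-0.012 0 0 0 0 0 0;-0.014 0 0 0 0 0 0"}}

```text
time_s: 11.6
position: [0.5752, 0.1094, 0.0416]
ee_rot: [[-0.999, -0.052, -0.007], [-0.052, 0.999, -0.0], [0.007, 0.0, -1.0]]
wrist_force: [-1.0, -1.3, -0.3]
grip_width: -0.0
gripper_force: 0.6
```

{"api": "send_rows", "payload": {"commands": "-0.004 0 0 0 0 0 0;-0.007 0 0 0 0 0 0;-0.007 0 0 0 0 0 0"}}

```text
time_s: 11.85
position: [0.577, 0.1095, 0.0407]
ee_rot: [[-0.999, -0.052, -0.016], [-0.052, 0.999, -0.001], [0.016, -0.0, -1.0]]
wrist_force: [-10.8, -1.4, 8.2]
grip_width: 0.0001
gripper_force: 5.6
```

The drawer hit its stop: the force jumped to 11 N and motion stalled. Back off, rise and check.

{"api": "send_rows", "payload": {"commands": "0.015 0 0 0 0 0 0;0.03 0 0 0 0 0 0;0.06 0 0 0 0 0 0;0.06 0 -0.03 0 0 0 0;0.06 0 -0.07 0 0 0 0;0.06 0 -0.11 0 0 0 0;0.06 0 -0.11 0 0 0 0"}}

```text
time_s: 12.43
position: [0.5275, 0.1072, 0.16]
ee_rot: [[-0.999, -0.052, 0.006], [-0.052, 0.999, 0.001], [-0.006, 0.001, -1.0]]
wrist_force: [1.6, -0.3, -0.6]
grip_width: 0.0001
gripper_force: 0.0
```

```bash
python3 - <<'E'
from h import *
s=r.get_state();print(s["position"],s["wrist_force"])
c=r.capture("side");d=r.capture("wrist")
cv2.imwrite("pics/end.png",np.vstack([cv2.resize(c["color"][130:230,180:380],(600,300)),cv2.resize(d["color"][120:400],(600,300))])[:,:,::-1])
E
```

```text
[0.52751924 0.10718638 0.15995574] [ 1.57116509 -0.26830878 -0.56816113]
```

View pics/end.png

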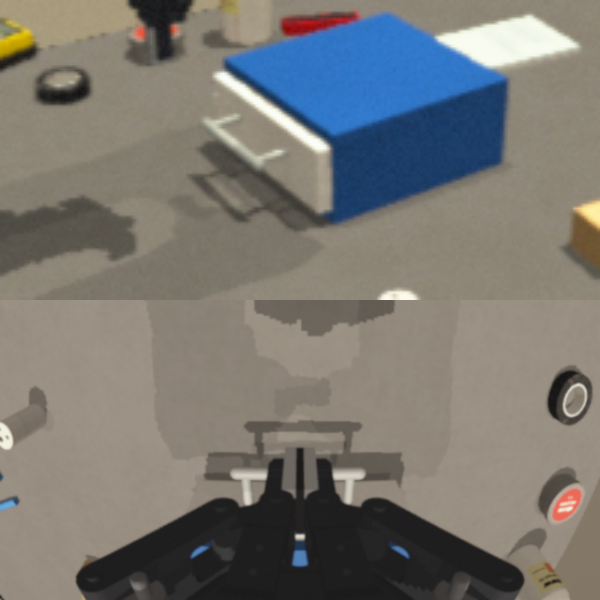

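The drawer is flush against the box, with its panel edge at crop (330,180), and the arm is clear. Handing in.

```bash
python3 -c "
from cell import r
print(r.hand_in())"
```

```text
the job is handed in; nothing more can be done
None
```

I stood the larger steel weight upright in the drawer, released it, and pushed the drawer to its stop, with the small weight left alone. I handed the job in at about 12.5 s, and no verdict came back; the weight was last seen upright just before the drawer was shut.

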